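# Lift the portable drive up through its cradle ring and lay it in the tray

### The arm

A 6-joint arm with a two-finger parallel gripper is mounted at the origin on a cart in front of the work surface, level with it; the furniture and walls round the work are solid. World frame = base frame: x ahead of the robot, y to its left, z up, the work surface at z = 0. Lengths are in mm, angles in rad, forces in N, time in s.
With the tool pointing down it reaches from about 350 to 975 mm from the base axis. Payload 7.1 kg.
Tool frame: the origin (TCP) lies midway between the tips of the shut fingers; the grasp point (between the pads) lies pinch_z behind it (pinch_z is the distance from the TCP to the grasp point, in mm); z points along the fingers, y is the line along which they close (so a half turn about z gives the same grasp; the last joint's range is limited). The gripper opens to 88 mm and grips with 3 to 60 N. Pads are 20 mm wide; open, the fingers measure 115 mm over their backs; the gripper's body (75 mm by 178 mm) begins 61 mm behind the grasp point.
Start: joints at [-1.128, 0.423, 1.63, -0, 1.089, -0.019], TCP at [278.489, -559.507, 222.675] pointing down, gripper open.
Joint ranges: [-3, 3], [-0.9, 2.11], [0.09, 2.58], [-1.31, 4.45], [0.11, 2.69], [-2.54, 2.54]. Speed limits (rad/s): [2.39, 2.39, 3.01, 3.14, 3.14, 3.14].

### API

Orientations are given as a rotation vector (axis times angle).
In Python, from workcell import get_obs, get_image, close_job, pinch_z gives the robot as it stands.
- The arm moves only by the tool jog_arm, never from a script. Its argument "commands" is a list of rows, each a list of 3 entries, a list of its own where there are three numbers: the gripper command: -1 is shut, 1 is fully open, values between are in proportion, then the shift along the tool's x, y, z as a fraction of full scale, then the turn, a rotation vector about the tool's x, y, z as a fraction of full scale. In form: [[gripper, [tx, ty, tz], [rx, ry, rz]], ...]. A call has 1 to 10 rows; each row shifts and turns the commanded pose from where the row before left it, along the tool's axes as they then stand; what a row does not reach is not made up. Full scale, the value 1, is 0.1 m for a shift and 45 degrees for a turn. A row lasts 1/10 s, in which the tool goes at most 50 mm and 8.59 degrees, less where a joint would pass 70% of its speed; a pose out of reach is approached as far as the arm can. A call with a number of a shift or a turn outside -1 to 1 is refused whole. A call with a gripper value outside its range is refused whole. The fingers move at their own pace and stop on an object; the grip force is fixed at half the most. Time passes only in rows, so rows that do not move let the fingers close. It gives the time, the measured TCP pose, the force, the opening and the grip force at its end, in the units of the state.
- get_obs(): the state, without advancing time (a new reading comes with each control period).
- get_image(name): name is "scene" or "top"; returns a dict with "image" (420x560x3 uint8, blue, green, red), "z_map" (420x560 float32, mm along the optical axis (not along the pixel's ray), 0 where there is no reading), "intrinsics" (3x3 intrinsics, pixels), "k1" (the pictures are not rectified: a ray, as slopes to the right and down, at radius r is drawn at 1 + k1 r^2 times it, then the intrinsics apply), "eye" and "orientation" of the camera in the world. Camera axes: x right, y down, z forward; pixel columns grow to the right and rows downward; lengths in mm; the calibration is good to about 2 mm. A picture is of the moment at which its call begins.
- close_job(): hands the job in; it is judged then, once.
The state is a dict: "t": time; "qpos": joint angles; "qvel": joint speeds; "joint_torque": joint torques, N m; "ee_pos": TCP position; "orientation": TCP orientation; "ft_force": force on the tool from outside, world axes, zero at the start; "moment": the same for the moment, N m; "width": finger opening in mm; "grasp_force": force on a finger pad.
Only numpy, scipy, OpenCV 4.12 (cv2) and the standard library are available. Lean on these libraries where they do the work, as an engineer would, in place of code of your own. Each camera call takes 0.05 s, during which the arm holds its last target. There are 200 camera calls.

### The job

The portable drive sits sunk in the ring-shaped frame of the desk cradle, where fingers cannot get hold of it. Press the cradle's lever pad all the way down so that the plate underneath pushes the drive up through the frame, then take the drive from above and set it down flat inside the wooden tray without dropping it. Leave the mug, the jar, the earbud case and the USB hub where they are.

Things in the scene. Friction and masses are not known exactly. Their poses are not given: they have to be found in the camera images.
- cradle: Fixed cradle: aluminium bottomless rectangular ring frame on four feet over a dark base plate (200 x 128 x 6 mm). Origin at desk height below the ring's centre; -x points to the lever pad, y along the ring's long side. Ring outside 74 (x) x 122 (y) mm, bore 58 x 104, rim 62 mm above the desk. An inner ledge carries the drive at the start: underside 41 mm above the desk, top 10 mm below the rim, 3 mm play.
- plate_top (a point): Centre of the top of the aluminium lift plate (34 x 76 mm) inside the ring, 2 mm below the drive at rest. It stays level and rises 73 mm per rad of the lever, 33 mm in all; the drive then lies level on it, its underside about 10 mm above the rim (72 mm above the desk).
- lift_lever (a joint): Angle of the cradle's rocker lever, rad: 0 at rest (pad up), 0.45 at its stop (pad fully down). Its pin lies along the cradle's y axis at x = -58, z = 30 mm in the cradle frame. Friction holds it, and the raised drive, wherever it is left; pressing the pad takes about 5 N when slow, more when fast.
- lever_pad (a point): Centre of the top face of the black ribbed lever pad, 48 (x) x 56 (y) mm, at x = -128 mm, z = 53 mm in the cradle frame at rest. It goes 33 mm down and 3 mm outward (to -x) when pressed fully; its face is level at rest and slopes 0.45 rad at the stop.
- drive_center (a point): Centre of the loose portable drive, a flat dark-grey box 52 (x) x 98 (y) x 11 (z) mm, 60 g; z up, y along its length, parallel to the cradle's y at the start.
- tray_in (a point): Centre of the inner floor of the fixed wooden tray, 4 mm above the desk. Open-topped, outside 130 (x) x 160 (y) x 22 mm high, walls 4 mm; x and y along its sides.
- mug_center (a point): Bystander: middle of the green mug's body, 84 mm across, 94 mm high, with a handle (116 mm overall). Loose.
- handle_jar_center (a point): Bystander: middle of the lidded glass jar, 67 mm across, 101 mm high, with a handle (98 mm overall). Loose.
- earbud_case_center (a point): Bystander: centre of the white earbud case, 47 x 60 x 24 mm. Loose.
- usb_hub_center (a point): Bystander: centre of the black USB hub, 34 x 92 x 14 mm. Loose.
There are look-alikes about, which are no part of the job. Leave any red look-alike of the part that bears drive_center alone.

How it is judged:
By the outcome, as a careful person would: the job done as asked, in the order asked, and still so for the second after the job is handed in, with the robot touching nothing.
It also fails if it takes over 58 s, if anything falls off the work surface, if the arm or the gripper's body presses on something with over 40 N, if the wrist force passes 120 N, or if a joint passes its speed limit or range.

## Working session

There is one attempt and no reset: what is moved stays moved. The work goes in short steps, Python scripts to look and compute and a tool call to move; the robot and the scene stay as the last step left them, time stands still between calls to the robot, and variables do not carry over. Pictures are saved under pics/ and viewed, at most 10 in all, crops included, and the job is handed in when it is done.

Besides the shell and the picture viewer there is one more tool, called by a JSON object that holds its "fn" and its "kwargs", one argument or row to a line. jog_arm: Moves the arm, as the interface text tells. Its arguments: {"type":"object","properties":{"commands":{"type":"array","items":{"type":"array"}}},"required":["commands"]}

```bash
mkdir -p pics; cat > h.py <<'E'
import numpy as np, cv2
from scipy.spatial.transform import Rotation as R
from workcell import get_obs, get_image, close_job, pinch_z
def pose(im):
    o=np.array(im["orientation"],float)
    M=R.from_rotvec(o).as_matrix() if o.size==3 else o.reshape(3,3)
    return np.array(im["eye"],float),M
def ray(im,u,v):
    K=np.array(im["intrinsics"]); k=im["k1"]
    d=np.array([(u-K[0,2])/K[0,0],(v-K[1,2])/K[1,1]]); s=d.copy()
    for _ in range(20): s=d/(1+k*(s@s))
    e,M=pose(im); return e,M@np.array([s[0],s[1],1])
def onz(im,u,v,z):
    e,d=ray(im,u,v); return e+d*(z-e[2])/d[2]
def cloud(im):
    K=np.array(im["intrinsics"]); k=im["k1"]; h,w=im["z_map"].shape
    v,u=np.mgrid[0:h,0:w].astype(float)
    a=(u-K[0,2])/K[0,0]; b=(v-K[1,2])/K[1,1]; x,y=a,b
    for _ in range(20):
        f=1+k*(x*x+y*y); x,y=a/f,b/f
    Z=im["z_map"]; e,M=pose(im)
    P=np.stack([x*Z,y*Z,Z],-1)@M.T+e; P[Z==0]=np.nan; return P
E
python3 - <<'E'
from h import *
print(get_obs(),pinch_z)
for n in("scene","top"):
    im=get_image(n); cv2.imwrite(f"pics/{n}0.png",im["image"]); print(n,im["intrinsics"],im["k1"],im["eye"],im["orientation"])
    np.save(n+".npy",im,allow_pickle=True)
E
```

```text
{'t': 0.0, 'qpos': array([-1.12799441e+00,  4.23848195e-01,  1.63068563e+00,  6.94241629e-06,
        1.08863959e+00, -1.89766389e-02]), 'qvel': array([ 6.57692731e-04,  4.37485078e-05, -5.45115178e-04, -6.82915632e-05,
        1.73679133e-03,  1.16879400e-03]), 'joint_torque': array([-1.63515651e-03, -5.44631445e+01, -2.73674798e+01,  6.41983096e-02,
        2.26288178e-02, -1.39497829e-04]), 'ee_pos': array([ 278.2567672 , -559.00463639,  221.89884405]), 'orientation': array([-3.05672054e+00, -7.18573517e-01,  5.12566198e-04]), 'ft_force': array([-0.00890177,  0.18068967, -0.87569893]), 'moment': array([0.02810098, 0.02917987, 0.00727719]), 'grasp_force': 0.0, 'width': 88.05334820378678} 18.700000000000003
scene [[433.88539931   0.         279.34288408]
 [  0.         433.88539931 206.17691863]
 [  0.           0.           1.        ]] -0.08606948598604783 [ 434.82118683 -808.11965833  657.82024759] [-2.14039075  0.10617295 -0.08165834]
top [[530.48363143   0.         278.12922273]
 [  0.         530.48363143 200.20946884]
 [  0.           0.           1.        ]] -0.20476853790589136 [ 281.10109343  107.85945378 1457.65253801] [-2.11558214  2.13292197 -0.19031565]
```

View pics/scene0.png

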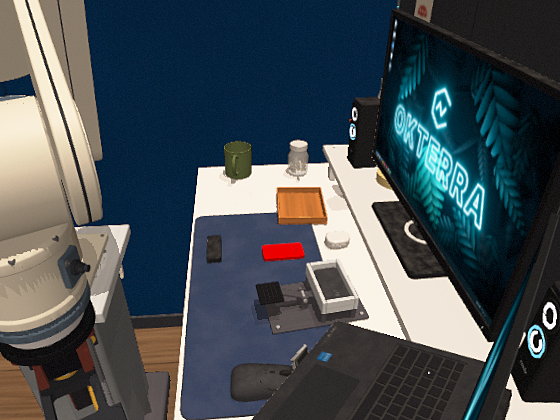

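View pics/top0.png

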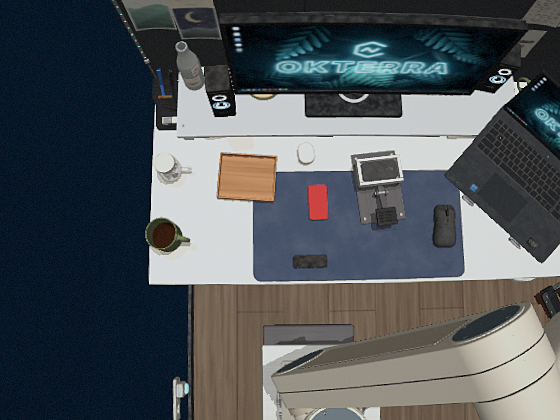

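The top view shows the ring with the dark drive sunk in it at (379,170) and the ribbed pad at (385,216). The tray is at (247,177). Things that could be taken for the drive are the grey box in the ring (379,170), the red box (318,202), the hub (310,261) and the mouse (444,225). I choose the one in the ring, and check it in a crop.

```bash
python3 - <<'E'
from h import *
im=np.load("top.npy",allow_pickle=True).item(); P=cloud(im); Z=P[...,2]
def comp(m,seed,name):
    n,l=cv2.connectedComponents(m.astype(np.uint8)); 
    ys,xs=np.nonzero(l); 
    i=np.argmin((xs-seed[0])**2+(ys-seed[1])**2); mm=l==l[ys[i],xs[i]]
    Q=P[mm]; r=cv2.minAreaRect(Q[:,:2].astype(np.float32))
    print(name,mm.sum(),"z",np.percentile(Q[:,2],[10,50,90]).round(1),"rect",np.round(r[0],1),np.round(r[1],1),round(r[2],1)); return mm
box=np.zeros(Z.shape,bool); box[140:230,340:415]=1
comp(box&(Z>57)&(Z<70),(358,170),"rim")
comp(box&(Z>45)&(Z<57),(379,172),"drive")
comp(box&(Z>45)&(Z<58)&(np.mgrid[0:420,0:560][0]>195),(385,216),"pad")
b2=np.zeros(Z.shape,bool); b2[140:215,205:290]=1
comp(b2&(Z>13)&(Z<30),(220,177),"tray rim")
for n,u,v in(("mug",163,235),("jar",167,168),("ear",306,153),("hub",310,261),("red",318,202),("desk",230,260),("screen bottom",350,85),("riser",300,125)): print(n,P[v,u].round(0))
# laptop heights near
print("laptop",P[180,470].round(0),P[120,510].round(0), P[95,520].round(0))
cv2.imwrite("pics/crop.png",cv2.resize(im["image"][140:235,335:425],None,fx=6,fy=6,interpolation=cv2.INTER_CUBIC))
E
```

```text
rim 397 z [58.9 62.3 66. ] rect [ 620.8 -164.8] [ 75.8 123.5] 7.2
drive 700 z [48.  52.1 55.8] rect [ 623.5 -168. ] [ 61.6 105.2] 8.2
pad 359 z [48.3 52.7 56.3] rect [ 504.2 -178. ] [67.3 55.9] 8.4
tray rim 372 z [15.5 21.3 26. ] rect [614.7 199.4] [160.7 132.7] 85.7
mug [450. 428.  28.]
jar [621. 407.  98.]
ear [679.  33.  26.]
hub [378.  27.  17.]
red [542.   1.   9.]
desk [383. 245.   5.]
screen bottom [814. -75. 190.]
riser [735.  52. 103.]
laptop [ 575. -394.  132.] [ 726. -501.  185.] [ 752. -483.  297.]
```

View pics/crop.png

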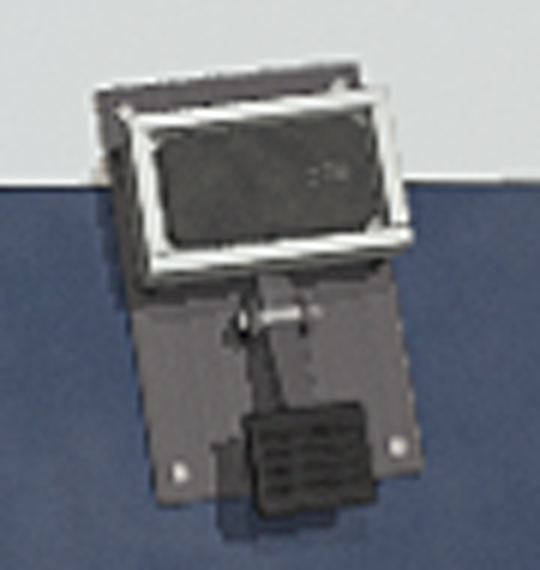

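The crop confirms the dark-grey drive in the ring and the ribbed pad at crop (315,457). The ring centre is about (621,-165), yaw about 7.5°. The pad measures about (494,-181), which agrees with the geometry. I turn the tool first, then go above the pad with the fingers shut.

{"fn": "jog_arm", "kwargs": {
  "commands": [
    [-1,[0,0,0],[0,0,-0.175]],
    [-1,[0,0,0],[0,0,-0.175]],
    [-1,[0,0,0],[0,0,-0.175]],
    [-1,[0,0,0],[0,0,-0.175]],
    [-1,[0,0,0],[0,0,-0.175]],
    [-1,[0,0,0],[0,0,-0.175]],
    [-1,[0,0,0],[0,0,-0.175]],
    [-1,[0,0,0],[0,0,-0.175]],
    [-1,[0,0,0],[0,0,-0.178]],
    [-1,[0,0,0],[0,0,0]]
  ]
}}

```text
t: 1.1
ee_pos: [278.3, -559.3, 222.3]
orientation: [-2.07, -2.362, -0.0]
ft_force: [-0.1, 0.4, 0.0]
width: 11.4
grasp_force: 0.0
```

{"fn": "jog_arm", "kwargs": {
  "commands": [
    [-1,[0.35,0.25,0],[0,0,0]],
    [-1,[0.35,0.25,0],[0,0,0]],
    [-1,[0.35,0.25,0],[0,0,0]],
    [-1,[0.35,0.25,0],[0,0,0]],
    [-1,[0.35,0.25,0],[0,0,0]],
    [-1,[0.35,0.25,0],[0,0,0]],
    [-1,[0.35,0.25,0],[0,0,0]],
    [-1,[0.35,0.25,0],[0,0,0]],
    [-1,[0.35,0.25,0],[0,0,0]],
    [-1,[0.31,0.3,0],[0,0,0]]
  ]
}}

```text
t: 2.1
ee_pos: [486.4, -181.4, 222.6]
orientation: [-2.077, -2.356, 0.0]
ft_force: [1.1, -0.9, 0.5]
width: 0.8
grasp_force: 0.0
```

```bash
cat >> h.py <<'E'
def st():
    o=get_obs(); M=R.from_rotvec(o["orientation"]).as_matrix()
    print("t",round(o["t"],2),"pos",o["ee_pos"].round(1),"F",np.round(o["ft_force"],1),"w",round(o["width"],1),"gf",round(o["grasp_force"],1),"yaw_y",round(np.degrees(np.arctan2(M[1,1],M[0,1])),1),"z",M[:,2].round(3))
    return o,M
E
python3 - <<'E'
from h import *
st()
E
```

```text
t 2.1 pos [ 486.4 -181.4  222.6] F [ 1.1 -0.9  0.5] w 0.8 gf 0.0 yaw_y 7.2 z [-0.001  0.    -1.   ]
```

{"fn": "jog_arm", "kwargs": {
  "commands": [
    [-1,[0,0,0.3],[0,0,0]],
    [-1,[0,0,0.3],[0,0,0]],
    [-1,[0,0,0.3],[0,0,0]],
    [-1,[0,0,0.3],[0,0,0]],
    [-1,[0,0,0.2],[0,0,0]],
    [-1,[0,0,0.15],[0,0,0]],
    [-1,[0,0,0],[0,0,0]]
  ]
}}

```text
t: 2.8
ee_pos: [484.8, -182.7, 65.7]
orientation: [-2.073, -2.355, 0.002]
ft_force: [0.6, -0.0, -0.1]
width: 0.1
grasp_force: 0.0
```

```bash
python3 - <<'E'
from h import *
st(); im=get_image("scene"); cv2.imwrite("pics/press0.png",cv2.resize(im["image"][210:360,200:400],None,fx=3,fy=3,interpolation=cv2.INTER_CUBIC))
E
```

```text
t 2.8 pos [ 484.8 -182.7   65.7] F [ 0.6 -0.  -0.1] w 0.1 gf 0.0 yaw_y 7.3 z [-0.004  0.002 -1.   ]
```

View pics/press0.png

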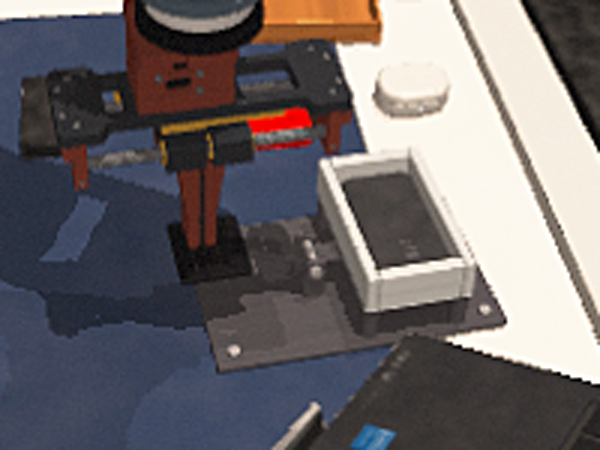

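The shut fingers are over the pad at crop (205,245). I press slowly.

{"fn": "jog_arm", "kwargs": {
  "commands": [
    [-1,[0,0,0.06],[0,0,0]],
    [-1,[0,0,0.05],[0,0,0]],
    [-1,[0,0,0.04],[0,0,0]],
    [-1,[0,0,0.04],[0,0,0]],
    [-1,[0,0,0.03],[0,0,0]],
    [-1,[0,0,0.03],[0,0,0]],
    [-1,[0,0,0.03],[0,0,0]],
    [-1,[0,0,0.03],[0,0,0]],
    [-1,[0,0,0.02],[0,0,0]],
    [-1,[0,0,0.02],[0,0,0]]
  ]
}}

```text
t: 3.85
ee_pos: [484.4, -183.2, 32.5]
orientation: [-2.07, -2.359, 0.003]
ft_force: [-6.4, -2.9, 5.6]
width: 0.5
grasp_force: 3.6
```

{"fn": "jog_arm", "kwargs": {
  "commands": [
    [-1,[0,0,0.02],[0,0,0]],
    [-1,[0,0,0.02],[0,0,0]],
    [-1,[0,0,0],[0,0,0]]
  ]
}}

```text
t: 4.15
ee_pos: [484.6, -183.1, 28.4]
orientation: [-2.071, -2.359, 0.002]
ft_force: [-3.5, 0.0, 2.6]
width: 0.6
grasp_force: 2.1
```

{"fn": "jog_arm", "kwargs": {
  "commands": [
    [-1,[0,0,0.02],[0,0,0]],
    [-1,[0,0,0.02],[0,0,0]],
    [-1,[0,0,0.01],[0,0,0]],
    [-1,[0,0,0.01],[0,0,0]],
    [-1,[0,0,0],[0,0,0]]
  ]
}}

```text
t: 4.65
ee_pos: [485.2, -183.1, 22.5]
orientation: [-2.071, -2.36, 0.001]
ft_force: [-5.3, -0.3, 4.2]
width: 0.5
grasp_force: 2.5
```

{"fn": "jog_arm", "kwargs": {
  "commands": [
    [-1,[0,0,0.01],[0,0,0]],
    [-1,[0,0,0.01],[0,0,0]],
    [-1,[0,0,0.01],[0,0,0]],
    [-1,[0,0,0],[0,0,0]]
  ]
}}

```text
t: 5.05
ee_pos: [485.4, -183.1, 20.8]
orientation: [-2.071, -2.36, 0.001]
ft_force: [-9.4, 0.8, 20.3]
width: 0.8
grasp_force: 10.9
```

```bash
cat >> h.py <<'E'
def drive():
    im=get_image("top"); P=cloud(im); Z=P[...,2]; b=np.zeros(Z.shape,bool); b[145:190,350:410]=1
    m=b&(Z>70)&(Z<95)&(im["image"].max(-1)<110); Q=P[m]
    if len(Q)>50:
        r=cv2.minAreaRect(Q[:,:2].astype(np.float32)); print("drive",m.sum(),np.percentile(Q[:,2],[10,50,90]).round(1),np.mean(Q,0).round(1),np.round(r,1) if 0 else r)
    return im
E
python3 - <<'E'
from h import *
st(); drive()
E
```

```text
t 5.05 pos [ 485.4 -183.1   20.8] F [-9.4  0.8 20.3] w 0.8 gf 10.9 yaw_y 7.5 z [-0.002  0.    -1.   ]
drive 641 [79.6 83.8 87.6] [ 621.4 -162.    83.6] ((621.51025390625, -164.50680541992188), (52.37144088745117, 98.31002044677734), 6.512835502624512)
```

The force has risen to 20 N at the stop, and the drive top is at 83.7 mm (expected 83) with a fitting size. I back off and go above the drive.

{"fn": "jog_arm", "kwargs": {
  "commands": [
    [-1,[0,0,-0.05],[0,0,0]],
    [-1,[0,0,-0.2],[0,0,0]],
    [-1,[0,0,-0.4],[0,0,0]],
    [-1,[0,0,-0.45],[0,0,0]],
    [1,[0,0.1,-0.2],[0,0,0]],
    [1,[0,0.3,0],[0,0,0]],
    [1,[0,0.4,0],[0,0,0]],
    [1,[0,0.4,0],[0,0,0]],
    [1,[0.01,0.17,0],[0,0,0]],
    [1,[0,0,0],[0,0,0]]
  ]
}}

```text
t: 6.1
ee_pos: [624.9, -164.0, 149.8]
orientation: [2.069, 2.361, 0.003]
ft_force: [0.3, -0.2, -0.7]
width: 45.2
grasp_force: 0.0
```

```bash
python3 - <<'E'
from h import *
st(); im=drive(); s=get_image("scene"); cv2.imwrite("pics/pre.png",cv2.resize(s["image"][170:340,220:420],None,fx=3.5,fy=3.5,interpolation=cv2.INTER_CUBIC))
E
```

```text
t 6.1 pos [ 624.9 -164.   149.8] F [ 0.3 -0.2 -0.7] w 45.2 gf 0.0 yaw_y 7.5 z [ 0.003 -0.    -1.   ]
drive 238 [78.8 82.8 86.5] [ 619.1 -133.2   82.7] ((618.9325561523438, -135.4202880859375), (52.58249282836914, 39.03578186035156), 3.4106388092041016)
```

View pics/pre.png

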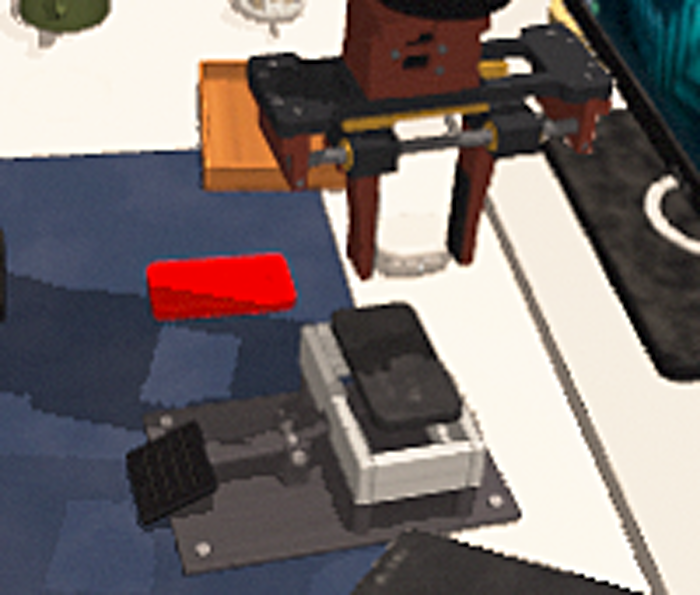

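The drive is up and level (crop (400,360)), and the lever has stayed down. The fingers are still opening.

{"fn": "jog_arm", "kwargs": {
  "commands": [
    [1,[0,0,0.2],[0,0,0]],
    [1,[0,0,0.2],[0,0,0]],
    [1,[0,0,0],[0,0,0]],
    [1,[0,0,0],[0,0,0]],
    [1,[0,0,0],[0,0,0]],
    [1,[0,0,0],[0,0,0]]
  ]
}}

```text
t: 6.8
ee_pos: [622.6, -164.8, 110.9]
orientation: [2.071, 2.36, 0.001]
ft_force: [0.4, 0.4, -0.9]
width: 88.0
grasp_force: 0.0
```

{"fn": "jog_arm", "kwargs": {
  "commands": [
    [1,[0,-0.01,0.12],[0,0,0]],
    [1,[0,0,0.12],[0,0,0]],
    [1,[0,0,0.08],[0,0,0]],
    [1,[0,0,0.03],[0,0,0]],
    [1,[0,0,0.01],[0,0,0]],
    [1,[0,0,0],[0,0,0]]
  ]
}}

```text
t: 7.4
ee_pos: [621.1, -164.6, 73.4]
orientation: [-2.072, -2.361, 0.0]
ft_force: [0.2, -0.5, -0.3]
width: 87.7
grasp_force: 0.0
```

{"fn": "jog_arm", "kwargs": {
  "commands": [
    [0.3,[0,0,0],[0,0,0]],
    [0.3,[0,0,0],[0,0,0]],
    [-1,[0,0,0],[0,0,0]],
    [-1,[0,0,0],[0,0,0]],
    [-1,[0,0,0],[0,0,0]],
    [-1,[0,0,0],[0,0,0]],
    [-1,[0,0,0],[0,0,0]]
  ]
}}

```text
t: 8.1
ee_pos: [621.1, -164.6, 73.8]
orientation: [2.072, 2.361, -0.0]
ft_force: [-0.8, 0.5, 1.1]
width: 51.6
grasp_force: 30.0
```

Gripped at 51.6 mm, 30 N. I lift gently, then carry it over to the tray.

{"fn": "jog_arm", "kwargs": {
  "commands": [
    [-1,[0,0,-0.05],[0,0,0]],
    [-1,[0,0,-0.1],[0,0,0]],
    [-1,[0,0,-0.15],[0,0,0]],
    [-1,[0,0,-0.2],[0,0,0]],
    [-1,[0,0,-0.15],[0,0,0]],
    [-1,[0,0,-0.05],[0,0,0]],
    [-1,[0,0,0],[0,0,0]]
  ]
}}

```text
t: 8.8
ee_pos: [621.7, -164.8, 145.1]
orientation: [2.071, 2.36, 0.002]
ft_force: [-0.5, 0.3, -0.4]
width: 51.9
grasp_force: 30.0
```

{"fn": "jog_arm", "kwargs": {
  "commands": [
    [-1,[0.2,0.02,0],[0,0,0]],
    [-1,[0.35,0.04,0],[0,0,0]],
    [-1,[0.4,0.05,0],[0,0,0]],
    [-1,[0.45,0.05,0],[0,0,0]],
    [-1,[0.45,0.05,0],[0,0,0]],
    [-1,[0.45,0.05,0],[0,0,0]],
    [-1,[0.45,0.05,0],[0,0,0]],
    [-1,[0.4,0.05,0],[0,0,0]],
    [-1,[0.3,0.03,0],[0,0,0]],
    [-1,[0.17,0.02,0],[0,0,0]]
  ]
}}

```text
t: 9.8
ee_pos: [613.8, 201.9, 142.8]
orientation: [-2.069, -2.363, 0.002]
ft_force: [0.7, -0.5, -0.3]
width: 51.7
grasp_force: 30.0
```

{"fn": "jog_arm", "kwargs": {
  "commands": [
    [-1,[0,0,0],[0,0,0.09]],
    [-1,[0,0,0],[0,0,0.09]],
    [-1,[0,0,0],[0,0,0.08]],
    [-1,[0,0,0],[0,0,0]],
    [-1,[0,0,0],[0,0,0]]
  ]
}}

```text
t: 10.3
ee_pos: [614.5, 199.0, 143.2]
orientation: [-2.301, -2.139, 0.001]
ft_force: [-0.1, 0.2, -1.2]
width: 51.5
grasp_force: 30.0
```

```bash
python3 - <<'E'
from h import *
st(); s=get_image("scene"); cv2.imwrite("pics/tray.png",cv2.resize(s["image"][80:270,180:420],None,fx=3,fy=3,interpolation=cv2.INTER_CUBIC))
E
```

```text
t 10.3 pos [614.5 199.  143.2] F [-0.1  0.2 -1.2] w 51.5 gf 30.0 yaw_y -4.2 z [-0.001 -0.    -1.   ]
```

View pics/tray.png

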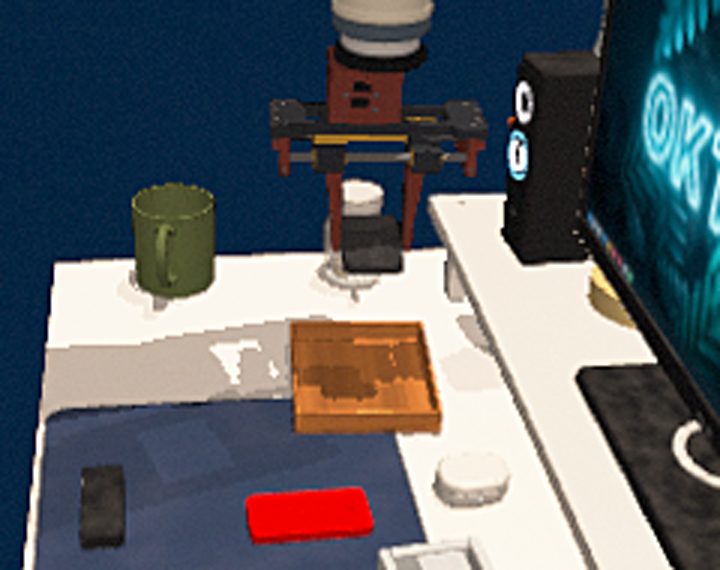

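The drive hangs in the fingers over the tray at crop (370,245). I check from the depth that it is level.

```bash
python3 - <<'E'
from h import *
im=get_image("scene"); P=cloud(im); 
m=np.zeros(P.shape[:2],bool); m[145:172,285:322]=1
m&=(abs(P[...,0]-614)<32)&(abs(P[...,1]-199)<60)&(P[...,2]>100)&(P[...,2]<175)
Q=P[m]; 
for a in range(140,260,10):
    q=Q[(Q[:,1]>=a)&(Q[:,1]<a+10)]
    if len(q): print(a,len(q),np.percentile(q[:,2],[5,50,95]).round(1),np.percentile(q[:,0],[5,95]).round(0))
E
```

```text
140 64 [141.6 146.5 151.5] [593. 633.]
150 54 [140.2 150.3 152.1] [588. 635.]
160 40 [146.4 150.7 152.3] [587. 637.]
170 38 [149.1 151.  152.4] [590. 634.]
180 75 [146.7 152.  170.4] [584. 645.]
190 43 [146.9 150.8 171.7] [583. 641.]
200 38 [149.5 150.9 155.8] [594. 642.]
210 34 [149.6 150.8 151.6] [594. 640.]
220 32 [149.4 150.4 152.3] [598. 640.]
230 24 [149.5 150.7 151.7] [600. 642.]
240 9 [149.3 149.9 150.5] [599. 632.]
```

It is level, with its underside about 3 mm below the TCP, so touchdown should come at TCP z of about 7.

{"fn": "jog_arm", "kwargs": {
  "commands": [
    [-1,[0,0,0.15],[0,0,0]],
    [-1,[0,0,0.25],[0,0,0]],
    [-1,[0,0,0.25],[0,0,0]],
    [-1,[0,0,0.25],[0,0,0]],
    [-1,[0,0,0.2],[0,0,0]],
    [-1,[0,0,0.1],[0,0,0]],
    [-1,[0,0,0.05],[0,0,0]],
    [-1,[0,0,0.03],[0,0,0]],
    [-1,[0,0,0],[0,0,0]]
  ]
}}

```text
t: 11.3
ee_pos: [615.0, 199.7, 16.0]
orientation: [2.302, 2.138, 0.001]
ft_force: [0.4, -0.5, 0.3]
width: 51.5
grasp_force: 30.0
```

{"fn": "jog_arm", "kwargs": {
  "commands": [
    [-1,[0,0,0.02],[0,0,0]],
    [-1,[0,0,0.02],[0,0,0]],
    [-1,[0,0,0.01],[0,0,0]],
    [-1,[0,0,0],[0,0,0]],
    [-1,[0,0,0],[0,0,0]]
  ]
}}

```text
t: 11.8
ee_pos: [614.7, 199.7, 10.8]
orientation: [2.302, 2.138, 0.0]
ft_force: [-0.2, 0.7, -0.1]
width: 51.7
grasp_force: 30.0
```

{"fn": "jog_arm", "kwargs": {
  "commands": [
    [-1,[0,0,0.01],[0,0,0]],
    [-1,[0,0,0.01],[0,0,0]],
    [-1,[0,0,0.01],[0,0,0]],
    [-1,[0,0,0],[0,0,0]]
  ]
}}

```text
t: 12.2
ee_pos: [614.5, 199.6, 7.5]
orientation: [-2.302, -2.138, 0.0]
ft_force: [-0.2, -0.2, -0.2]
width: 51.8
grasp_force: 30.0
```

{"fn": "jog_arm", "kwargs": {
  "commands": [
    [-1,[0,0,0.01],[0,0,0]],
    [-1,[0,0,0],[0,0,0]],
    [-1,[0,0,0],[0,0,0]]
  ]
}}

```text
t: 12.5
ee_pos: [614.6, 199.6, 6.6]
orientation: [-2.302, -2.138, 0.0]
ft_force: [-0.2, -0.0, -1.3]
width: 51.6
grasp_force: 30.0
```

{"fn": "jog_arm", "kwargs": {
  "commands": [
    [-1,[0,0,0.01],[0,0,0]],
    [-1,[0,0,0],[0,0,0]],
    [-1,[0,0,0],[0,0,0]]
  ]
}}

```text
t: 12.8
ee_pos: [614.8, 199.7, 6.0]
orientation: [2.302, 2.138, 0.0]
ft_force: [-0.6, 0.6, 3.4]
width: 51.8
grasp_force: 30.0
```

It has touched down (3.4 N). I open part way, inside the tray walls, and go up.

{"fn": "jog_arm", "kwargs": {
  "commands": [
    [0.3,[0,0,0],[0,0,0]],
    [0.45,[0,0,0],[0,0,0]],
    [0.45,[0,0,0],[0,0,0]],
    [0.45,[0,0,0],[0,0,0]],
    [0.45,[0,0,-0.05],[0,0,0]],
    [0.45,[0,0,-0.2],[0,0,0]],
    [0.45,[0,0,-0.4],[0,0,0]],
    [0.45,[0,0,-0.45],[0,0,0]],
    [0.45,[0,0,-0.45],[0,0,0]],
    [0.45,[0,0,-0.2],[0,0,0]]
  ]
}}

```text
t: 13.8
ee_pos: [616.6, 200.3, 185.8]
orientation: [2.3, 2.136, 0.009]
ft_force: [-0.0, -0.1, -0.5]
width: 63.4
grasp_force: 0.0
```

```bash
python3 - <<'E'
from h import *
st(); s=get_image("scene"); cv2.imwrite("pics/end.png",cv2.resize(s["image"][130:340,170:400],None,fx=2.8,fy=2.8,interpolation=cv2.INTER_CUBIC))
P=cloud(s); m=(abs(P[...,0]-614)<23)&(abs(P[...,1]-197)<42)&(P[...,2]<60)&(s["image"].max(-1)<110); Q=P[m]
print(len(Q),np.percentile(Q[:,2],[5,50,95]).round(1)); print(np.linalg.lstsq(np.c_[Q[:,:2]-Q[:,:2].mean(0),np.ones(len(Q))],Q[:,2],rcond=None)[0])
E
```

```text
t 13.8 pos [616.6 200.3 185.8] F [-0.  -0.1 -0.5] w 63.4 gf 0.0 yaw_y -4.2 z [ 0.006  0.002 -1.   ]
267 [10.7 13.3 15.2]
[ 0.03430522 -0.01508027 12.9755761 ]
```

View pics/end.png

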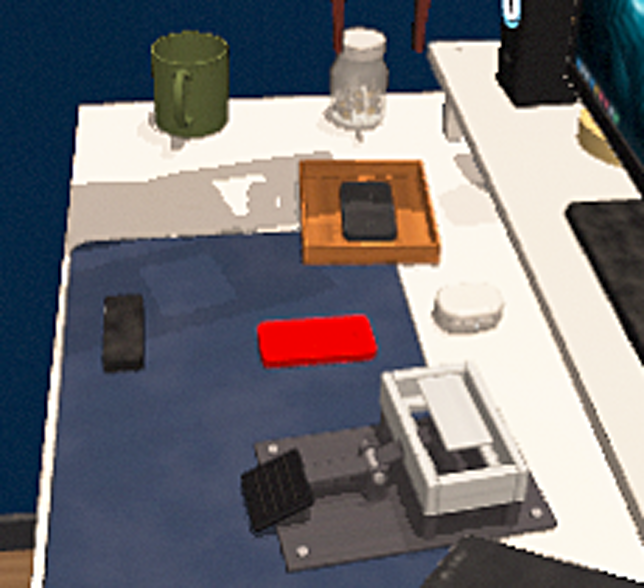

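The drive lies flat in the tray at crop (368,210). The lever is down, and the mug, jar, case, hub and red box have not moved. I let the arm settle and hand in.

{"fn": "jog_arm", "kwargs": {
  "commands": [
    [0.45,[0,0,0],[0,0,0]],
    [0.45,[0,0,0],[0,0,0]],
    [0.45,[0,0,0],[0,0,0]]
  ]
}}

```text
t: 14.15
ee_pos: [613.5, 199.3, 178.6]
orientation: [-2.301, -2.137, 0.005]
ft_force: [-0.6, -0.3, -0.1]
width: 63.2
grasp_force: 0.0
```

```bash
python3 -c "
from workcell import close_job
print(close_job())"
```

```text
the job is handed in; nothing more can be done
None
```

I pressed the lever to its stop, took the raised drive from above and set it down flat in the tray with the bystanders untouched; the job was handed in at about 14 s, though `close_job()` gave no verdict.

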